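Dump the dead drill packs through the sprung flap of the battery box

ROBOT

A 7-joint arm with a two-finger parallel gripper is mounted at the origin on a cart in front of the work surface, level with it; the furniture and walls round the work are solid. World frame = base frame: x ahead of the robot, y to its left, z up, the work surface at z = 0. Lengths are in m, angles in degrees, forces in N, time in s.
With the tool pointing down it reaches from about 0.425 to 0.875 m from the base axis. Payload 4.7 kg.
Tool frame: the origin (TCP) lies at the very end of the fingers, on their centre line; the grasp point (between the pads) lies 19 mm behind it; z points along the fingers, y is the line along which they close (so a half turn about z gives the same grasp; the last joint's range is limited). The gripper opens to 87 mm and grips with 3 to 60 N. Pads are 19 mm wide; open, the fingers measure 117 mm over their backs; the gripper's body (75 mm by 190 mm) begins 51 mm behind the grasp point.
Start: joints at [-63.306, 18.392, -4.016, 83.108, 1.295, 78.541, -3.26], TCP at [0.284, 0.585, 0.223] pointing down, gripper open.
Joint ranges: [-163.93, 163.93], [-17.29, 119.83], [-79.2, 71.16], [3.27, 140.29], [-89.18, 269.18], [5.43, 117.66], [-154.24, 154.24]. Speed limits (degrees/s): [147.25, 147.25, 180, 180, 180, 180, 180].

INTERFACE

Orientations are given as [roll, pitch, yaw] about the fixed x, y, z axes, in that order (R = Rz(yaw) Ry(pitch) Rx(roll)).
In Python, from cell import telemetry, cams, env gives the robot as it stands.
- The arm moves only by the tool arm_command, never from a script. Its argument "series" is text: rows parted by semicolons, each of 5 numbers parted by spaces: the shift along the tool's x, y, z in mm, then the turn about the tool's z in rad, then the closure in counts, from 0 (fully open) to 255 (shut). A call has 1 to 20 rows; each row shifts and turns the commanded pose from where the row before left it, along the tool's axes as they then stand; what a row does not reach is not made up. A row lasts 1/12 s, in which the tool goes at most 41.7 mm and 7.16 degrees, less where a joint would pass 70% of its speed; a pose out of reach is approached as far as the arm can. A call is refused whole if a number of a shift passes 41.7 or a number of a turn 0.125, either way. A call with a gripper value outside its range is refused whole. The fingers move at their own pace and stop on an object; "squeeze" is the grip in N (left out, the last holds). Time passes only in rows, so rows that do not move let the fingers close. It gives the time, the measured TCP pose, the force, the opening and the grip force at its end, in the units of the state.
- telemetry.get_obs(): the state, without advancing time (a new reading comes with each control period).
- cams.read_camera(name): name is "side" or "top" or "wrist"; returns the picture (384x512x3 uint8, blue, green, red); there is no depth.
- cams.calibration(name): a dict with "K" (3x3 intrinsics, pixels), "dist" ([k1, k2, p1, p2, k3] as OpenCV has them; the pictures are not rectified), "origin" and "rotation" of the camera in the world; the wrist camera has in their place "hand_eye" (4x4, takes a point from camera to tool coordinates, whose origin is the TCP and whose axes are the flange's). Camera axes: x right, y down, z forward; pixel columns grow to the right and rows downward; lengths in m; the calibration is good to about 2 mm. A picture is of the moment at which its call begins: read the wrist's pose just before it. calibration takes no time and is no camera call.
- env.sign_off(): hands the job in; it is judged then, once.
The state is a dict: "time_s": time; "qpos": joint angles; "joint_velocities": joint speeds; "effort": joint torques, N m; "tool_pos": TCP position; "tool_rot": TCP orientation; "force": force on the tool from outside, world axes, zero at the start; "wrist_torque": the same for the moment, N m; "grip_width": finger opening in m; "grasp_force": force on a finger pad.
Only numpy, scipy, OpenCV 4.12 (cv2) and the standard library are available. Lean on these libraries where they do the work, as an engineer would, in place of code of your own. Each camera call takes 0.05 s, during which the arm holds its last target. There are 200 camera calls.

TASK

The two drill battery packs with red tape over their terminals are dead. Set both down gently, end to end, on the shut flap in the throat of the yellow battery box and let go of them; then push the box's lever down and hold the sprung flap open until both have dropped into the box, and let the flap close fully again. Leave the good pack (no tape) and the tools lying on the bench where they are.

Things in the scene. Friction and masses are not known exactly. Their poses are not given: they have to be found in the camera images.
- dead_a_centre (a point): Centre of the first dead pack, 25 mm above its underside. It is a drill battery pack, black, with two green rails on top; body 66 mm wide (its x) x 114 mm long (its y) x 40 mm high, the two rails (6 mm wide, 40 mm apart, 80 mm long) rise to 50 mm. 0.34 to 0.5 kg. Lies flat; grasp it across the 66 mm width. A 30 mm wide band of red tape goes across the top and down both sides near one end (dead).
- dead_b_centre (a point): Centre of the second dead pack, 25 mm above its underside: same pack, same red tape, same axes as the first.
- good_centre (a point): Centre of the good pack, 25 mm above its underside: the same kind of pack without tape. Stays where it is.
- dropbox: Yellow steel battery box, 270 x 284 mm and 214 mm high, bolted to the bench; origin under its centre, x away from the robot, y to the left, z up. Open throat in the near half of its top, closed deck over the hidden bin in the far half, hand lever outside its right (-y) wall. What goes through the flap slides down a chute to the far half and cannot be got back.
- throat (a point): Middle of the upper face of the shut flap, which is the floor of the throat, 200 mm above the bench: a recess 125 mm (x) by 266 mm (y), 14 mm deep below the box's rim. Axes as the box's; fixed to the box, does not turn with the flap. Packs laid end to end along y fit at y = +63 and -63 mm, with about 30 mm free on each long side.
- flap_hinge (a point): Middle of the flap's hinge line, at the near edge of the throat, 4 mm below the flap's upper face; the hinge line runs along the box's y. Axes as the box's.
- lever_grip (a point): Where to push: axis of the lever's round black grip (22 mm thick, 95 mm long, pointing level outward along -y), 47 mm from its outer end and 78 mm outside the box's right wall. It is 140 mm from the hinge line (220 mm along -y from the hinge's middle); with the flap shut the lever arm rises at 35 degrees above level, away from the robot. This point moves with the lever.
- flap (a joint): Angle of flap and lever, one rigid part, rad: 0 shut (flap level), 1.05 open at the stop (flap hangs 60 degrees down, lever 25 degrees below level). Pushing the lever down opens it. A spring shuts it: 6 to 10 N at the grip, and it carries both packs on the shut flap. Past about 0.8 packs slide off within a second. Let up, it shuts by itself.
- caliper: digital slide caliper, grey, 236 mm long, flat on the bench to the left of the box; stays where it is; origin at its underside
- driver_orange: screwdriver with an orange handle, 202 mm, at the far left; stays where it is; origin at its underside
- tape_measure: yellow tape measure, 84 x 36 x 62 mm, to the left behind the box; stays where it is; origin at its underside
- marker: black marker pen, 132 mm, on the bench in front of the box; stays where it is; origin at its underside
- ratchet: chrome ratchet handle, 208 mm, to the right behind the box; stays where it is; origin at its underside
- spanner_13: combination spanner, 157 mm, 7 mm thick, flat on the bench to the right of the box, beyond the packs; stays where it is; origin at its underside
- pliers: pliers with red handles, 203 mm, at the far right; stays where it is; origin at its underside
Not all that is in view belongs to the job. Leave any orange or turquoise look-alike of the part that bears dead_a_centre alone.

How it is judged (in metres and radians):
On the way, in this order (a step that is already met when the one before it is completed fails the run):
1. both dead packs lie still and released on the shut flap in the throat (value of joint flap below 0.05 rad and x of dead_a_centre in the frame of throat between -0.05 and 0.05 m and y of dead_a_centre in the frame of throat between -0.11 and 0.11 m and z of dead_a_centre in the frame of throat between 0.018 and 0.031 m and contact force between each of pack_dead_a, pack_dead_b and the fingers below 0.1 N and linear speed of each of pack_dead_a, pack_dead_b below 0.03 m/s and x of dead_b_centre in the frame of throat between -0.05 and 0.05 m and y of dead_b_centre in the frame of throat between -0.11 and 0.11 m and z of dead_b_centre in the frame of throat between 0.018 and 0.031 m), for 0.2 s.
2. the flap is held open by its lever while both dead packs are down inside the box (value of joint flap above 0.6 rad and distance between the grasp point and lever_grip below 0.1 m and x of dead_a_centre in the frame of throat between -0.065 and 0.19 m and y of dead_a_centre in the frame of throat between -0.133 and 0.133 m and z of dead_a_centre in the frame of throat between -0.2 and -0.07 m and x of dead_b_centre in the frame of throat between -0.065 and 0.19 m and y of dead_b_centre in the frame of throat between -0.133 and 0.133 m and z of dead_b_centre in the frame of throat between -0.2 and -0.07 m), for 0.2 s.
At the end, for the whole second after the job is handed in: Both taped packs lie at rest inside the box, at least 70 mm below the flap; the flap is shut (within 0.05 rad); the good pack is within 30 mm and each listed tool within 40 mm of where it was (value of joint flap below 0.05 rad and x of dead_a_centre in the frame of throat between -0.065 and 0.19 m and y of dead_a_centre in the frame of throat between -0.133 and 0.133 m and z of dead_a_centre in the frame of throat between -0.2 and -0.07 m and x of dead_b_centre in the frame of throat between -0.065 and 0.19 m and y of dead_b_centre in the frame of throat between -0.133 and 0.133 m and z of dead_b_centre in the frame of throat between -0.2 and -0.07 m and linear speed of each of pack_dead_a, pack_dead_b below 0.05 m/s and distance of good_centre from where it was at the start of the episode below 0.03 m and distance of each of caliper, driver_orange, tape_measure, marker, ratchet, spanner_13, pliers from where it was at the start of the episode below 0.04 m); the robot touches nothing.
It fails at once if a dead pack is dropped onto the flap (still moving at over 0.6 m/s within 3 cm of it: a fall of more than 2 to 3 cm) ((x of dead_a_centre in the frame of throat between -0.065 and 0.065 m and y of dead_a_centre in the frame of throat between -0.133 and 0.133 m and z of dead_a_centre in the frame of throat between 0.027 and 0.055 m and linear speed of pack_dead_a above 0.6 m/s) or (x of dead_b_centre in the frame of throat between -0.065 and 0.065 m and y of dead_b_centre in the frame of throat between -0.133 and 0.133 m and z of dead_b_centre in the frame of throat between 0.027 and 0.055 m and linear speed of pack_dead_b above 0.6 m/s)).
It fails at once if the good pack is moved by more than 30 mm (distance of good_centre from where it was at the start of the episode above 0.03 m).
It fails at once if one of the listed tools is moved by more than 40 mm (distance of any of caliper, driver_orange, tape_measure, marker, ratchet, spanner_13, pliers from where it was at the start of the episode above 0.04 m).
It also fails if it takes over 72 s, if anything falls off the work surface, if the arm or the gripper's body presses on something with over 40 N, if the wrist force passes 120 N, or if a joint passes its speed limit or range.

## Working session

There is one attempt and no reset: what is moved stays moved. The work goes in short steps, Python scripts to look and compute and a tool call to move; the robot and the scene stay as the last step left them, time stands still between calls to the robot, and variables do not carry over. Pictures are saved under pics/ and viewed, at most 10 in all, crops included, and the job is handed in when it is done.

Besides the shell and the picture viewer there is one more tool, called after "Emit:" as name(argument=value, ...) on one line, values as JSON. arm_command: Moves the arm, as the interface text tells. Its arguments: {"type":"object","properties":{"series":{"type":"string"},"squeeze":{"type":"number"}},"required":["series"]}

```bash
mkdir -p pics; ls
python3 - <<'E'
from cell import telemetry,cams,env
import cv2,numpy as np
o=telemetry.get_obs();print({k:np.round(v,3).tolist() for k,v in o.items()})
for n in("top","side"):
    im=cams.read_camera(n);cv2.imwrite(f"pics/{n}0.png",im)
    c=cams.calibration(n);print(n,c)
print(cams.calibration("wrist"))
E
```

```text
pics
{'time_s': 0.0, 'qpos': [-63.307, 18.441, -4.015, 83.175, 1.294, 78.538, -3.26], 'joint_velocities': [0.033, -0.039, -0.024, -0.013, 0.038, -0.134, 0.018], 'effort': [-0.0, -49.129, -0.404, -31.254, -0.064, 0.044, 0.0], 'tool_pos': [0.284, 0.584, 0.221], 'tool_rot': [-179.892, 0.005, 154.116], 'force': [0.328, -0.224, -0.163], 'wrist_torque': [-0.012, -0.017, -0.003], 'grasp_force': 0.0, 'grip_width': 0.087}
top {'K': array([[363.69954702,   0.        , 253.79514262],
       [  0.        , 363.69954702, 187.65108797],
       [  0.        ,   0.        ,   1.        ]]), 'dist': array([0.02974664, 0.        , 0.        , 0.        , 0.        ]), 'origin': array([ 0.31065986, -0.09648393,  1.76634762]), 'rotation': array([-171.34758042,    0.33607939,  -90.60524701])}
side {'K': array([[491.95251983,   0.        , 256.46055014],
       [  0.        , 491.95251983, 200.69686531],
       [  0.        ,   0.        ,   1.        ]]), 'dist': array([-0.07394832,  0.        ,  0.        ,  0.        ,  0.        ]), 'origin': array([-0.82496417, -1.17134029,  1.60369845]), 'rotation': array([-128.54784114,    0.61082154,  -52.29638869])}
{'K': array([[290.4355669 ,   0.        , 255.51116212],
       [  0.        , 290.4355669 , 190.79992388],
       [  0.        ,   0.        ,   1.        ]]), 'dist': array([-0.05815375,  0.        ,  0.        ,  0.        ,  0.        ]), 'hand_eye': array([[ 1.29252669e-03, -9.56553930e-01, -2.91552582e-01,
         8.07745315e-02],
       [ 9.99998975e-01,  1.41603704e-03, -2.12621774e-04,
         4.41246096e-04],
       [ 6.16233449e-04, -2.91552009e-01,  9.56554780e-01,
        -1.63148682e-01],
       [ 0.00000000e+00,  0.00000000e+00,  0.00000000e+00,
         1.00000000e+00]])}
```

View pics/top0.png

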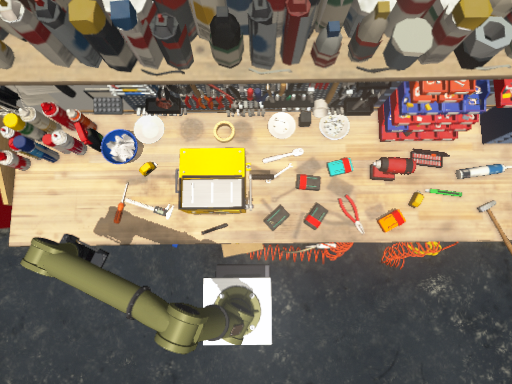

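View pics/side0.png

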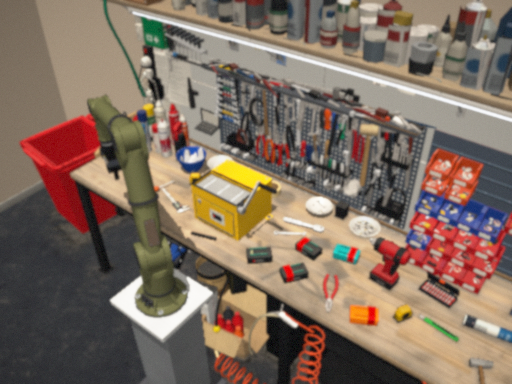

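Candidates (top view):
- Black packs with red tape: (308,182) and (316,216).
- Black pack without tape, the good one: (276,217).
- Look-alikes: turquoise (340,167) and orange (390,220).

I choose the two black packs with red tape and check them in a crop.

```bash
cat > h.py <<'E'
import cv2,numpy as np
from scipy.spatial.transform import Rotation as R
from cell import telemetry,cams,env
def pose(n,obs=None):
    c=cams.calibration(n)
    if n=="wrist":
        o=obs or telemetry.get_obs()
        Rt=R.from_euler("xyz",o["tool_rot"],degrees=True).as_matrix();H=c["hand_eye"]
        return c,Rt@H[:3,:3],Rt@H[:3,3]+np.array(o["tool_pos"])
    return c,R.from_euler("xyz",c["rotation"],degrees=True).as_matrix(),np.array(c["origin"])
def cast(n,px,z,obs=None):
    c,Rc,t=pose(n,obs)
    u=cv2.undistortPoints(np.float64(px).reshape(-1,1,2),c["K"],c["dist"]).reshape(-1,2)
    d=np.c_[u,np.ones(len(u))]@Rc.T
    return t+d*((z-t[2])/d[:,2])[:,None]
def proj(n,P,obs=None):
    c,Rc,t=pose(n,obs)
    return cv2.projectPoints((np.float64(P).reshape(-1,3)-t)@Rc,np.zeros(3),np.zeros(3),c["K"],c["dist"])[0].reshape(-1,2)
E
python3 - <<'E'
from h import *
im=cv2.imread("pics/top0.png")
cv2.imwrite("pics/crop.png",cv2.resize(im[130:250,165:365],None,fx=4,fy=4,interpolation=cv2.INTER_CUBIC))
print(cast("top",[[308,182],[316,216],[276,217]],.04).round(3))
E
```

```text
[[ 0.598 -0.35   0.04 ]
 [ 0.434 -0.382  0.04 ]
 [ 0.432 -0.193  0.04 ]]
```

View pics/crop.png

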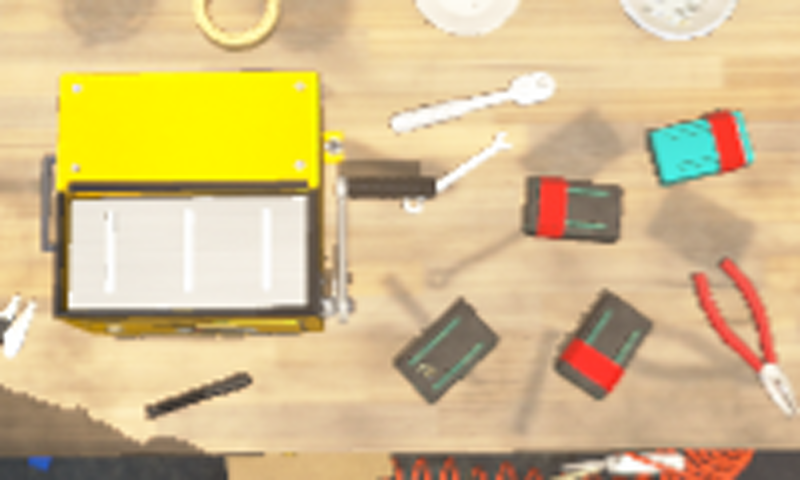

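The crop confirms it. Taped packs lie at crop (573,209) and (604,345), the untaped one at (446,350), the flap at about (188,252), and the lever grip at (393,187). Next I compute poses.

Run:
```python
from h import *
f=lambda p:np.float64(p)/4+[164.6,129.6]
im=cv2.imread("pics/top0.png").astype(int);b,g,r=im[...,0],im[...,1],im[...,2]
m=((im.max(2)<120)|((r>150)&(g<90)&(b<90))|((g-r>20)&(g>80))).astype(np.uint8)
for n,c in(("A",(308,182)),("B",(316,216)),("good",(276,217))):
    w=np.zeros_like(m);w[c[1]-17:c[1]+18,c[0]-17:c[0]+18]=1
    k,l,s,ce=cv2.connectedComponentsWithStats(m*w)
    i=1+s[1:,4].argmax();pts=np.argwhere(l==i)[:,::-1]
    P=cast("top",pts,.04)[:,:2];rect=cv2.minAreaRect(np.float32(P*1000));print(n,rect, s[i,4])
print("deck z.214",cast("top",f([[60,74],[320,72],[322,188],[62,195]]),.214).round(3)[:,:2].tolist())
print("rim near",cast("top",f([[62,315],[322,316]]),.214).round(3)[:,:2].tolist())
print("flap z.2",cast("top",f([[67,197],[307,192],[307,305],[70,310]]),.2).round(3)[:,:2].tolist())
print("lever z.276",cast("top",f([[340,187],[436,187]]),.276).round(3)[:,:2].tolist())
```

```text
A ((596.9066162109375, -345.8489074707031), (106.95207214355469, 69.60426330566406), 84.88494873046875) 173
B ((433.53759765625, -379.98773193359375), (69.82776641845703, 110.3590087890625), 54.86185073852539) 273
good ((429.3692932128906, -195.29541015625), (66.593994140625, 107.85694122314453), 44.20369338989258) 220
deck z.214 [[0.726, 0.234], [0.725, -0.051], [0.596, -0.053], [0.591, 0.229]]
rim near [[0.461, 0.226], [0.457, -0.052]]
flap z.2 [[0.592, 0.227], [0.594, -0.036], [0.47, -0.035], [0.468, 0.221]]
lever z.276 [[0.585, -0.073], [0.584, -0.173]]
```

Emit:
arm_command(series="0 0 -20 0.12 0;0 0 -20 0.12 0;0 0 -20 0.12 0;0 0 -20 0.12 0;0 0 -20 0.12 0;0 0 -20 0.12 0;0 0 -20 0.12 0;0 0 -20 0.12 0;0 0 -20 0.12 0;0 0 -20 0.12 0;-34.7 14.9 0 0 0;-34.7 14.9 0 0 0;-34.7 14.9 0 0 0;-34.7 14.9 0 0 0;-34.7 14.9 0 0 0;-34.7 14.9 0 0 0;-34.7 14.9 0 0 0;-34.7 14.9 0 0 0;-34.7 14.9 0 0 0;-34.7 14.9 0 0 0")

```text
time_s: 1.77
tool_pos: [0.4043, 0.2249, 0.4223]
tool_rot: [-180.0, -0.0, 85.4]
force: [0.1, 0.5, 0.6]
grip_width: 0.0866
grasp_force: 0.0
```

Emit:
arm_command(series="-34.7 14.9 0 0 0;-34.7 14.9 0 0 0;-34.7 14.9 0 0 0;-34.7 14.9 0 0 0;-34.7 14.9 0 0 0;-34.7 14.9 0 0 0;-34.7 14.9 0 0 0;-34.7 14.9 0 0 0;-34.7 14.9 0 0 0;-34.7 14.9 0 0 0;-34.7 14.9 0 0 0;-34.7 14.9 0 0 0;-34.7 14.9 0 0 0;-34.7 14.9 0 0 0;-34.7 14.9 0 0 0;-34.7 14.9 0 0 0;0 0 40 0 0;0 0 40 0 0;0 0 40 0 0;0 0 40 0 0")

```text
time_s: 3.43
tool_pos: [0.5964, -0.3465, 0.2601]
tool_rot: [-180.0, 0.0, 85.3]
force: [1.4, -0.4, -0.6]
grip_width: 0.0874
grasp_force: 0.0
```

Emit:
arm_command(series="0 0 20 0 0;0 0 0 0 0;0 0 0 0 0")

```text
time_s: 3.68
tool_pos: [0.5967, -0.3451, 0.2416]
tool_rot: [-179.9, -0.1, 85.4]
force: [-0.4, -0.7, 1.1]
grip_width: 0.087
grasp_force: 0.0
```

```bash
cat >> h.py <<'E'
def rect(o,im,near,z=.04,half=110):
    """min-area rectangle of the dark/red/green pack nearest the world point, top face at z"""
    b,g,r=[im[...,i].astype(int) for i in range(3)]
    m=((im.max(2)<110)|((r>130)&(g<90)&(b<90))|((g-r>25)&(g-b>0))).astype(np.uint8)
    m=cv2.morphologyEx(m,cv2.MORPH_OPEN,np.ones((3,3)));m=cv2.morphologyEx(m,cv2.MORPH_CLOSE,np.ones((5,5)))
    k,l,s,ce=cv2.connectedComponentsWithStats(m)
    c=proj("wrist",[*near,z],o)[0]
    i=1+min(range(k-1),key=lambda i:np.hypot(*(ce[i+1]-c)) if s[i+1,4]>2000 else 1e9)
    P=cast("wrist",np.argwhere(l==i)[:,::-1],z,o)[:,:2]
    return cv2.minAreaRect(np.float32(P*1000)),s[i],ce[i]
E
python3 - <<'E'
from h import *
o=telemetry.get_obs();im=cams.read_camera("wrist");cv2.imwrite("pics/w1.png",im)
print(o["tool_pos"],o["tool_rot"],o["qpos"]);print(rect(o,im,(.597,-.346)))
E
```

```text
[ 0.59669422 -0.34510335  0.24163709] [-1.79874503e+02 -5.57836028e-02  8.53777852e+01] [ -6.61550672  29.59912896  51.3358113   76.525594   -22.76540916
  84.53849346  38.48506044]
(((655.2432861328125, -253.52784729003906), (247.1200408935547, 284.8277587890625), 13.078539848327637), array([  159,     0,   255,   212, 19668], dtype=int32), array([287.58750254, 104.90588774]))
```

View pics/w1.png

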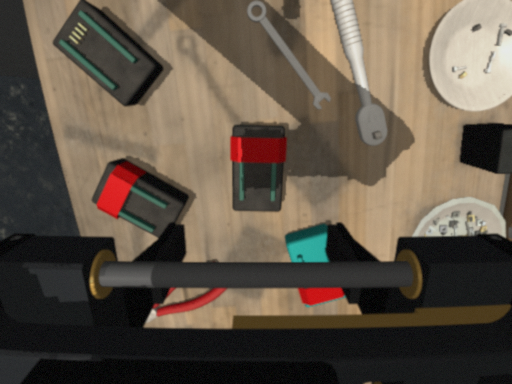

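The wrist view shows A at (258,168) with the tape at (258,149). B is at (140,195), good at (108,52), turquoise at (320,262). The shadow merged into the mask, so I tighten it.

```bash
sed -i 's/im.max(2)<110/im.max(2)<T/; s/half=110/T=60/; s/>2000/>1200/' h.py
python3 - <<'E'
from h import *
o=telemetry.get_obs();im=cv2.imread("pics/w1.png")
for T in(45,60,75):
    for n in((.597,-.346),(.433,-.38),(.43,-.195)): print(T,rect(o,im,n,T=T))
print(cast("wrist",[[234,210],[283,210]],.04,o).round(4),cast("wrist",[[231,150],[286,150]],.04,o).round(4))
E
```

```text
45 (((595.6355590820312, -457.0553283691406), (69.28008270263672, 369.67095947265625), 85.36853790283203), array([ 133,  222,  255,   45, 4683], dtype=int32), array([272.43604527, 249.56032458]))
45 (((439.11883544921875, -378.4629821777344), (82.42269134521484, 107.9345474243164), 54.86459732055664), array([  97,  159,   91,   72, 2316], dtype=int32), array([133.16234888, 192.38816926]))
45 (((314.5229797363281, -210.3998260498047), (184.19107055664062, 49.386085510253906), 89.61048889160156), array([   0,    0,   51,  153, 3065], dtype=int32), array([18.88646003, 61.67732463]))
60 (((598.6951904296875, -347.872314453125), (81.90190124511719, 68.17013549804688), 85.42559051513672), array([ 230,  137,   54,   63, 1540], dtype=int32), array([255.83961039, 171.8987013 ]))
60 (((590.5390625, -445.4215393066406), (607.26513671875, 945.7730712890625), 85.36749267578125), array([    0,     0,   512,   384, 75001], dtype=int32), array([213.58653885, 282.85809523]))
60 (((435.4623107910156, -193.85154724121094), (65.75401306152344, 120.81334686279297), 41.29239273071289), array([  79,    0,   84,  105, 2002], dtype=int32), array([123.03296703,  47.63236763]))
75 (((638.1131591796875, -347.3937072753906), (152.20204162597656, 117.84361267089844), 1.0421216487884521), array([ 230,  118,  117,   93, 5292], dtype=int32), array([276.61243386, 164.17403628]))
75 (((590.5390625, -445.4215393066406), (607.26513671875, 945.7730712890625), 85.36749267578125), array([    0,     0,   512,   384, 78643], dtype=int32), array([213.51067482, 281.00094096]))
75 (((436.2457275390625, -193.55673217773438), (74.68601989746094, 121.69435119628906), 43.175254821777344), array([  54,    0,  110,  106, 5663], dtype=int32), array([110.05862617,  53.8310083 ]))
[[ 0.5638 -0.4019  0.04  ]
 [ 0.6297 -0.4071  0.04  ]] [[ 0.5682 -0.3208  0.04  ]
 [ 0.6377 -0.3263  0.04  ]]
```

Emit:
arm_command(series="-2.6 4.5 20 0 0;0 0 35 0 0;0 0 35 0 0;0 0 35 0 0;0 0 35 0 0;0 0 30 0 0;0 0 20 0 0;0 0 15 0 0;0 0 5 0 0;0 0 0 0 0;0 0 0 0 255;0 0 0 0 255;0 0 0 0 255;0 0 0 0 255;0 0 0 0 255;0 0 0 0 255;0 0 0 0 255;0 0 0 0 255;0 0 0 0 255", squeeze=30)

```text
time_s: 5.32
tool_pos: [0.5995, -0.3496, 0.0138]
tool_rot: [-179.9, -0.0, 85.3]
force: [-5.0, 1.0, 5.6]
grip_width: 0.0656
grasp_force: 29.9
```

Emit:
arm_command(series="0 0 -10 0 255;0 0 -25 0 255;0 0 -35 0 255;0 0 -35 0 255;0 0 -35 0 255;0 0 -35 0 255;0 0 -35 0 255;0 0 -35 0 255;0 0 -35 0 255;0 0 -35 -0.04 255;0 0 -30 -0.042 255;20 -3 0 0 255;30 -4 0 0 255;30 -4 0 0 255;30 -4 0 0 255;30 -4 0 0 255;30 -4 0 0 255;30 -4 0 0 255;30 -4 0 0 255;30 -4 0 0 255")

```text
time_s: 6.98
tool_pos: [0.5652, -0.0873, 0.3576]
tool_rot: [180.0, -0.1, 90.0]
force: [0.0, 0.9, -3.5]
grip_width: 0.0661
grasp_force: 29.9
```

Emit:
arm_command(series="30 -4 0 0 255;30 -4 0 0 255;30 -4 0 0 255;30 -4 0 0 255;30 -4 0 0 255;30 -4 0 0 255;30 -4 0 0 255;20 -4 0 0 255;12 -2 0 0 255;0 0 0 0 255;0 0 0 0 255;0 0 0 0 255")

```text
time_s: 7.98
tool_pos: [0.5322, 0.1507, 0.3578]
tool_rot: [180.0, 0.1, 89.9]
force: [0.2, -0.4, -4.2]
grip_width: 0.0659
grasp_force: 29.9
```

Run:
```python
from h import *
o=telemetry.get_obs();im=cams.read_camera("wrist");cv2.imwrite("pics/w2.png",im)
print(o["tool_pos"],o["tool_rot"],o["qpos"],o["grip_width"])
print(proj("wrist",[[.4685,.226,.2],[.5935,.226,.2],[.5935,.226,.214]],o))
```

```text
[0.53218773 0.15073092 0.35775331] [1.79970490e+02 5.00990312e-02 8.98759926e+01] [-54.66476308   4.76780458  39.11340662  85.15595628  -2.9500481
  91.12501782 -15.83127024] 0.06586033910863334
[[196.02665485 108.18146872]
 [312.88162049 108.06094089]
 [315.48166809 108.32726926]]
```

View pics/w2.png

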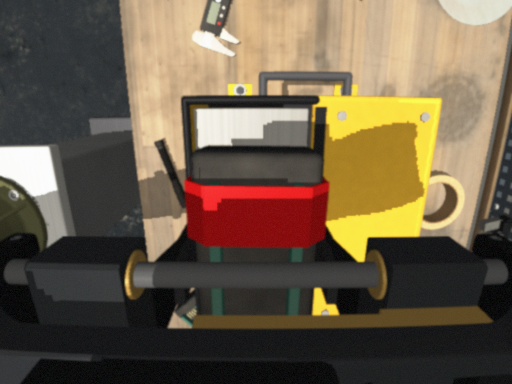

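The flap's left edge is at row 108, columns 194–309, so the throat centre is at about (0.528, 0.092). I lower the first pack.

Emit:
arm_command(series="4 -4 10 0 255;0 0 25 0 255;0 0 25 0 255;0 0 25 0 255;0 0 20 0 255;0 0 15 0 255;0 0 8 0 255;0 0 5 0 255;0 0 4 0 255;0 0 3 0 255;0 0 2 0 255;0 0 0 0 255;0 0 0 0 255")

```text
time_s: 9.12
tool_pos: [0.528, 0.1573, 0.2161]
tool_rot: [180.0, -0.0, 90.1]
force: [0.2, -0.3, -3.6]
grip_width: 0.0659
grasp_force: 29.9
```

Emit:
arm_command(series="0 0 1 0 255;0 0 1 0 255;0 0 1 0 255;0 0 0 0 255;0 0 0 0 255")

```text
time_s: 9.53
tool_pos: [0.528, 0.1573, 0.2138]
tool_rot: [180.0, -0.1, 90.1]
force: [-1.6, -0.1, 5.5]
grip_width: 0.0661
grasp_force: 29.9
```

Emit:
arm_command(series="0 0 0 0 38;0 0 0 0 38;0 0 0 0 38;0 0 0 0 38;0 0 0 0 38")

```text
time_s: 9.95
tool_pos: [0.5278, 0.1572, 0.2125]
tool_rot: [180.0, 0.0, 90.1]
force: [0.1, -1.0, 0.6]
grip_width: 0.0735
grasp_force: 0.0
```

Emit:
arm_command(series="0 0 -10 0 38;0 0 -30 0 38;0 0 -40 0 38;0 0 -40 0 20;0 0 -40 0 0;0 0 -40 0 0;-33.6 -5.9 0 0 0;-33.6 -5.9 0 0 0;-33.6 -5.9 0 0 0;-33.6 -5.9 0 0 0;-33.6 -5.9 0 0 0;-33.6 -5.9 0 0 0;-33.6 -5.9 0 0 0;-33.6 -5.9 0 0 0;-33.6 -5.9 0 0 0;-33.6 -5.9 0 0 0;-33.6 -5.9 0 0 0;-33.6 -5.9 0 0 0;-33.6 -5.9 0 0 0;-33.6 -5.9 0 0 0")

```text
time_s: 11.62
tool_pos: [0.4451, -0.3148, 0.4139]
tool_rot: [179.8, -0.0, 90.1]
force: [-0.0, 0.7, 0.1]
grip_width: 0.0866
grasp_force: 0.0
```

Emit:
arm_command(series="-33.6 -5.9 0 0 0;-33.6 -5.9 0 0 0;0 0 20 -0.12 0;0 0 20 -0.12 0;0 0 20 -0.12 0;0 0 20 -0.12 0;0 0 20 -0.12 0;0 0 20 -0.12 0;0 0 20 -0.12 0;0 0 20 -0.12 0;0 0 0 0 0;0 0 0 0 0")

```text
time_s: 12.62
tool_pos: [0.4337, -0.3802, 0.2527]
tool_rot: [180.0, -0.1, 144.9]
force: [-0.8, -0.1, 1.2]
grip_width: 0.0868
grasp_force: 0.0
```

Run:
```python
from h import *
o=telemetry.get_obs();im=cams.read_camera("wrist");cv2.imwrite("pics/w3.png",im)
print(o["tool_pos"],o["tool_rot"],o["qpos"],o["grip_width"])
for T in(45,60,75): print(T,rect(o,im,(.433,-.38),T=T))
```

```text
[ 0.43365945 -0.38023445  0.25272357] [ 1.79987410e+02 -6.02500728e-02  1.44869129e+02] [-10.5572757   12.72425158  57.48676929  92.94373539 -10.85963106
  80.37104263 102.99906668] 0.08679854373528469
45 (((437.8402404785156, -381.8692626953125), (70.24842071533203, 96.20035552978516), 54.948631286621094), array([ 229,  133,   55,   72, 2314], dtype=int32), array([255.55790838, 163.81114952]))
60 (((438.4339599609375, -382.2952575683594), (70.25157165527344, 97.64152526855469), 54.93134307861328), array([ 229,  133,   55,   73, 2573], dtype=int32), array([255.9584143 , 166.40031092]))
75 (((432.7922058105469, -378.32763671875), (70.24830627441406, 111.44659423828125), 54.94922637939453), array([ 229,  122,   55,   84, 3668], dtype=int32), array([257.18320611, 163.04880044]))
```

View pics/w3.png

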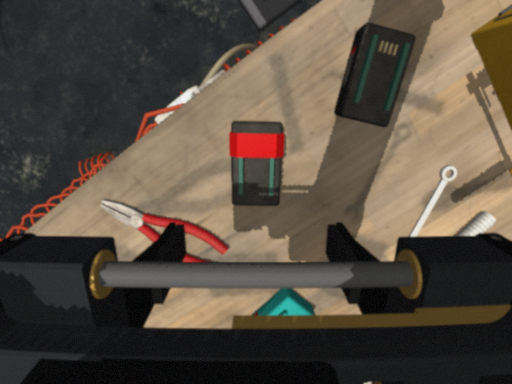

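B is at (258,163), square to the tool, and the pliers at (225,245) are clear of the fingers. I descend and grip.

Emit:
arm_command(series="2.5 1 20 0 0;0 0 35 0 0;0 0 35 0 0;0 0 35 0 0;0 0 35 0 0;0 0 34 0 0;0 0 25 0 0;0 0 15 0 0;0 0 5 0 0;0 0 0 0 0;0 0 0 0 255;0 0 0 0 255;0 0 0 0 255;0 0 0 0 255;0 0 0 0 255;0 0 0 0 255;0 0 0 0 255;0 0 0 0 255;0 0 0 0 255", squeeze=30)

```text
time_s: 14.25
tool_pos: [0.4331, -0.3789, 0.0147]
tool_rot: [180.0, 0.1, 145.1]
force: [-0.7, 0.9, 6.8]
grip_width: 0.066
grasp_force: 29.9
```

Emit:
arm_command(series="0 0 -10 0 255;0 0 -25 0 255;0 0 -35 0 255;0 0 -35 0.12 255;0 0 -40 0.12 255;0 0 -40 0.12 255;0 0 -40 0.12 255;0 0 -40 0.12 255;0 0 -40 0.12 255;0 0 -40 0.12 255;0 0 0 0.12 255;20 5 0 0 255;30 7 0 0 255;30 7 0 0 255;30 7 0 0 255;30 7 0 0 255;30 7 0 0 255;30 7 0 0 255;30 7 0 0 255;30 7 0 0 255")

```text
time_s: 15.92
tool_pos: [0.4922, -0.117, 0.3582]
tool_rot: [-179.9, -0.1, 90.0]
force: [0.9, 0.6, -4.6]
grip_width: 0.066
grasp_force: 29.9
```

Emit:
arm_command(series="30 7 0 0 255;30 7 0 0 255;30 7 0 0 255;30 7 0 0 255;20 5 0 0 255;9 1 0 0 255;0 0 0 0 255;0 0 0 0 255;0 0 0 0 255")

```text
time_s: 16.67
tool_pos: [0.5266, 0.0282, 0.3586]
tool_rot: [-180.0, 0.0, 89.9]
force: [0.4, 0.0, -3.9]
grip_width: 0.0654
grasp_force: 29.9
```

Run:
```python
from h import *
o=telemetry.get_obs();im=cams.read_camera("wrist");cv2.imwrite("pics/w4.png",im)
print(o["tool_pos"],o["tool_rot"],o["qpos"],o["grip_width"])
```

```text
[0.52657499 0.02819107 0.35862255] [-1.79984311e+02  3.90355490e-02  8.98686357e+01] [-51.64247486   0.49721689  46.52328948  88.54519833  -0.32343274
  91.1318605   -5.25790662] 0.06543303702399128
```

View pics/w4.png

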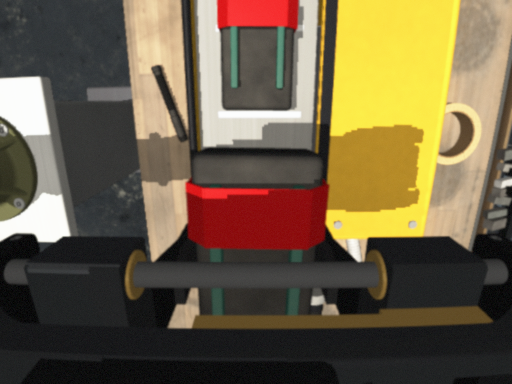

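Pack A lies straight in the throat, its near end at row 108 (y≈0.104), which leaves B room. I lower B.

Emit:
arm_command(series="2 1 10 0 255;0 0 25 0 255;0 0 25 0 255;0 0 25 0 255;0 0 20 0 255;0 0 15 0 255;0 0 8 0 255;0 0 5 0 255;0 0 4 0 255;0 0 3 0 255;0 0 2 0 255;0 0 1 0 255;0 0 1 0 255;0 0 0 0 255;0 0 0 0 255")

```text
time_s: 17.97
tool_pos: [0.5282, 0.0329, 0.2149]
tool_rot: [180.0, -0.0, 90.1]
force: [-0.4, 0.1, -3.8]
grip_width: 0.0657
grasp_force: 29.9
```

Emit:
arm_command(series="0 0 1 0 255;0 0 1 0 255;0 0 1 0 255;0 0 0 0 255;0 0 0 0 255")

```text
time_s: 18.38
tool_pos: [0.5284, 0.0329, 0.2135]
tool_rot: [179.9, -0.1, 90.1]
force: [-2.2, 0.4, 7.8]
grip_width: 0.0663
grasp_force: 29.9
```

Emit:
arm_command(series="0 0 0 0 38;0 0 0 0 38;0 0 0 0 38;0 0 0 0 38;0 0 0 0 38;0 0 -10 0 38;0 0 -30 0 38;0 0 -40 0 38;0 0 -40 0 38;0 0 -40 0 38;0 0 -40 0 38;0 0 0 0 38;0 0 0 0 38;0 0 0 0 38")

```text
time_s: 19.55
tool_pos: [0.5278, 0.0328, 0.4115]
tool_rot: [-180.0, -0.0, 90.1]
force: [-0.4, -0.5, -0.1]
grip_width: 0.0738
grasp_force: 0.0
```

Run:
```python
from h import *
o=telemetry.get_obs();im=cams.read_camera("top");cv2.imwrite("pics/t5.png",im)
c=cams.read_camera("side")[150:280,160:320]
a=cv2.resize(im[130:250,165:315],None,fx=4,fy=4);b=cv2.resize(c,(591,480))
cv2.imwrite("pics/t5.png",cv2.resize(np.hstack([a,b]),None,fx=.66,fy=.66))
print(o["tool_pos"],o["qpos"])
```

```text
[0.52783564 0.0327577  0.41154849] [-51.60532961   1.45405586  46.78843595  81.96227754  -1.07592586
  97.04131986  -4.90758767]
```

View pics/t5.png

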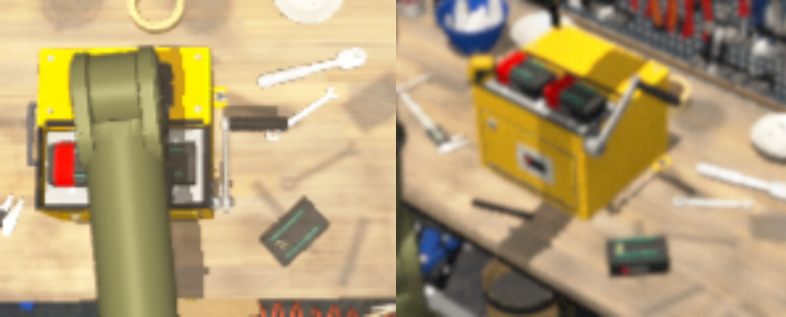

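Both packs lie flat in the throat, and the lever is up with its grip at (260,124) in the left half. I go above the grip with the fingers closed.

Emit:
arm_command(series="-27 9 0 0 255;-27 9 0 0 255;-27 9 0 0 255;-27 9 0 0 255;-27 9 0 0 255;-27 8 0 0 255;0 0 20 0 255;0 0 30 0 255;0 0 30 0 255;0 0 20 0 255;0 0 8 0 255;0 0 0 0 255;0 0 0 0 255")

```text
time_s: 20.73
tool_pos: [0.581, -0.129, 0.3037]
tool_rot: [-180.0, 0.0, 90.1]
force: [1.3, 0.0, 0.3]
grip_width: 0.0019
grasp_force: 0.0
```

Run:
```python
from h import *
o=telemetry.get_obs();im=cams.read_camera("wrist");c=cams.read_camera("side")[150:280,160:320]
cv2.imwrite("pics/w6.png",np.hstack([cv2.resize(im,(400,300)),cv2.resize(c,(369,300))]))
print(o["tool_pos"],o["qpos"],o["grip_width"],proj("wrist",[[.581,-.083,.276],[.581,-.175,.276]],o)*.78)
```

```text
[ 0.58104512 -0.1290421   0.30370075] [-35.20059004  14.14619085  54.9156418   85.50290146 -11.55061502
  86.35374789  19.68998321] 0.0018616942496991707 [[199.63792801 122.48977034]
 [199.3747865  216.13776102]]
```

View pics/w6.png

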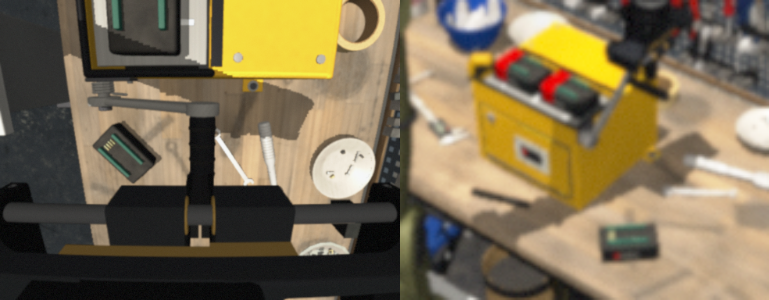

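Emit:
arm_command(series="0 0 12 0 255;0 0 5 0 255;0 8.5 16 0 255;0 8.5 16 0 255;0 2.7 12 0 255;0 2.7 12 0 255;0 2.7 12 0 255;0 -0.7 12 0 255;0 -0.7 12 0 255;0 -0.7 12 0 255;0 -3 10.5 0 255;0 -3 10.5 0 255;0 -3 10.5 0 255;0 0 0 0 255;0 0 0 0 255;0 0 0 0 255;0 0 0 0 255;0 0 0 0 255;0 0 0 0 255;0 0 0 0 255")

```text
time_s: 22.5
tool_pos: [0.5955, -0.1291, 0.1522]
tool_rot: [179.9, -0.0, 90.1]
force: [1.3, 1.3, 8.0]
grip_width: 0.0004
grasp_force: 4.3
```

Emit:
arm_command(series="0 0 0 0 255;0 0 0 0 255;0 0 0 0 255;0 0 0 0 255;0 0 0 0 255;0 0 0 0 255;0 0 0 0 255;0 0 0 0 255;0 0 0 0 255;0 0 0 0 255;0 0 0 0 255;0 0 0 0 255;0 0 0 0 255;0 0 0 0 255;0 0 0 0 255;0 0 0 0 255")

```text
time_s: 23.83
tool_pos: [0.5955, -0.1291, 0.1522]
tool_rot: [179.9, -0.0, 90.1]
force: [1.1, 0.6, 8.2]
grip_width: 0.0002
grasp_force: 4.3
```

Run:
```python
from h import *
im=cams.read_camera("wrist");c=cams.read_camera("side")[150:280,160:320]
cv2.imwrite("pics/w7.png",np.hstack([cv2.resize(im,(400,300)),cv2.resize(c,(369,300))]))
```

```text
(no output)
```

View pics/w7.png

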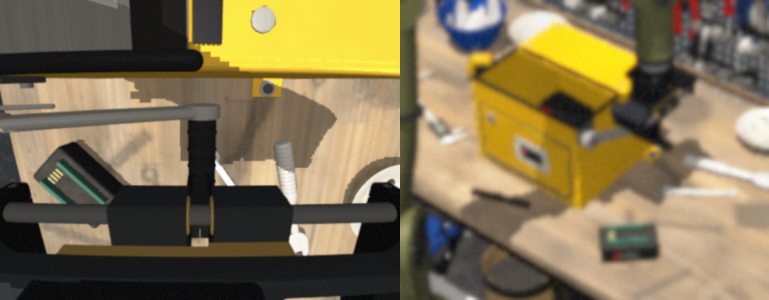

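The side view shows the flap open, with something dark and reddish inside at (565,103). I check by ray casting where that lies.

Run:
```python
from h import *
im=cams.read_camera("side");b,g,r=[im[...,i].astype(int) for i in range(3)]
print("rim px",proj("side",[[.466,.225,.214],[.466,-.041,.214],[.591,-.041,.214],[.591,.225,.214]]).round(1).tolist())
q=proj("side",[[.466,.225,.214],[.466,-.041,.214],[.591,-.041,.214],[.591,.225,.214]]).astype(np.int32)
M=np.zeros(b.shape,np.uint8);cv2.fillPoly(M,[q],1)
for n,m in(("red",(r>70)&(g<.5*r)&(b<.5*r)),("dark",im.max(2)<55),("green",(g-r>12))):
    k,l,s,ce=cv2.connectedComponentsWithStats((m&(M>0)).astype(np.uint8))
    for i in range(1,k):
        if s[i,4]>4:
            print(n,s[i].tolist(),ce[i].round(1).tolist(),[(cast("side",ce[i],.2+z)[0]-[.528,.092,.2]).round(3).tolist() for z in(.04,-.05,-.1,-.15)])
```

```text
rim px [[193.2, 184.0], [236.4, 205.2], [253.5, 191.7], [210.8, 171.9]]
red [222, 196, 4, 4, 10] [223.5, 197.5] [[-0.078, -0.073, 0.04], [0.006, 0.006, -0.05], [0.052, 0.05, -0.1], [0.099, 0.093, -0.15]]
dark [222, 190, 22, 15, 178] [232.8, 197.2] [[-0.052, -0.105, 0.04], [0.034, -0.028, -0.05], [0.082, 0.014, -0.1], [0.129, 0.057, -0.15]]
```

The ray agrees with packs in the bin, seen through the throat. I let the lever up along the same arc, back off, and check whether the shut flap is empty.

Emit:
arm_command(series="0 3 -10.5 0 255;0 3 -10.5 0 255;0 3 -10.5 0 255;0 0.7 -12 0 255;0 0.7 -12 0 255;0 0.7 -12 0 255;0 -2.7 -12 0 255;0 -2.7 -12 0 255;0 -2.7 -12 0 255;0 -8.5 -16 0 255;0 -8.5 -16 0 255;0 0 -10 0 255;0 0 -30 0 255;0 0 -30 0 255;0 0 -30 0 255;-30 0 0 0 255;-30 0 0 0 255;-30 0 0 0 255;-30 0 0 0 255;0 0 0 0 255")

```text
time_s: 25.65
tool_pos: [0.5788, -0.2566, 0.3858]
tool_rot: [-179.9, 0.3, 89.5]
force: [-1.3, -0.4, 0.1]
grip_width: 0.0004
grasp_force: 0.0
```

Run:
```python
from h import *
old=cv2.imread("pics/top0.png").astype(int);new=cams.read_camera("top").astype(int)
sold=cv2.imread("pics/side0.png").astype(int);snew=cams.read_camera("side").astype(int)
F=[[.466,.225,.2],[.466,-.041,.2],[.591,-.041,.2],[.591,.225,.2]]
for n,a,b in(("top",old,new),("side",sold,snew)):
    M=np.zeros(a.shape[:2],np.uint8);cv2.fillPoly(M,[proj(n,F).round().astype(np.int32)],1)
    d=np.abs(a-b).max(2)[M>0];print(n,M.sum(),"changed>60:",(d>60).sum(),"mean",a[M>0].mean(0).round(),b[M>0].mean(0).round())
    p=proj(n,[.580,-.11,.276])[0].round().astype(int);print("lever",p,a[p[1],p[0]],b[p[1],p[0]])
    g=proj(n,[.43,-.195,.04])[0].round().astype(int);w=np.s_[g[1]-18:g[1]+18,g[0]-18:g[0]+18]
    print("good diff",np.abs(a[w]-b[w]).mean())
# all tool regions: where does the top view differ below the arm?
d=(np.abs(old-new).max(2)>60).astype(np.uint8);k,l,s,c=cv2.connectedComponentsWithStats(d)
print([x.tolist() for x in s[1:] if x[4]>15])
```

```text
top 1844 changed>60: 0 mean [208. 220. 226.] [210. 222. 228.]
lever [258 178] [66 81 96] [62 77 90]
good diff 33.92206790123457
side 977 changed>60: 8 mean [164. 182. 191.] [161. 179. 188.]
lever [264 188] [24 55 69] [25 50 70]
good diff 15.22170781893004
[[94, 127, 238, 130, 5765], [280, 171, 41, 40, 487], [292, 179, 4, 9, 16], [303, 202, 25, 28, 381], [264, 206, 16, 17, 47], [250, 226, 24, 30, 235], [22, 234, 110, 78, 2584], [240, 253, 11, 6, 38], [185, 257, 60, 88, 2025], [248, 287, 5, 10, 26], [132, 298, 65, 47, 1402], [245, 322, 8, 13, 37], [158, 339, 28, 14, 190]]
```

The flap is shut and empty, the lever is back up, and the arm is clear. I hand in.

Emit:
arm_command(series="0 0 0 0 255;0 0 0 0 255;0 0 0 0 255;0 0 0 0 255;0 0 0 0 255;0 0 0 0 255")

```text
time_s: 26.25
tool_pos: [0.5814, -0.2486, 0.3867]
tool_rot: [180.0, -0.0, 90.1]
force: [-0.4, -0.2, -0.7]
grip_width: 0.0006
grasp_force: 0.0
```

```bash
python3 -c "
from cell import env
print(env.sign_off())"
```

```text
the job is handed in; nothing more can be done
None
```

I laid both taped packs on the flap and dropped them into the box, the flap is shut and empty again, and the job was handed in at about 26 s; the sign-off gave no verdict, and I inferred from camera rays that the packs are in the bin because they are out of sight there.

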